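# Set a plywood panel to its cut line at the edge of the sawing block

## Task

Get the thin plywood panel ready for sawing: push it across the top of the grey sawing block with your fingertips until its red cut line lies right over the block's yellow edge along the whole line (within about 5 mm), with the narrow waste strip beyond the line sticking out over the edge. Only push or slide it flat on the block, never lift or tip it, and leave the pencil, the tape measure and the roll of red tape where they lie. Then take your hand away.

Things in the scene. Friction and masses are not known exactly. Their poses are not given: they have to be found in the camera images.
- saw_block: grey sawing block, fixed to the bench, 240 mm (its x) by 240 mm (its y) by 40 mm high, flat top. Origin: centre of its underside, on the bench top. Its sawing edge is the top edge on its -y side (y = -120 mm, z = 40 mm), marked by a yellow strip along the top and down that face
- saw_edge (a point): middle of the block's yellow sawing edge, on its top; the edge runs along the block's x, and the drop is on its -y side
- panel: loose plywood panel lying flat on the sawing block, 150 mm (its x) by 130 mm (its y) by 6 mm thick, about 0.12 kg. Origin: centre of its underside. A red cut line 3 mm wide runs right across its top along its x at y = -35 mm, 30 mm in from its -y edge: the 30 mm strip beyond it is the waste. At the start that -y edge lies nearest the yellow edge, set back from it, and the panel is turned up to 0.25 rad from square with the block
- line_mid (a point): middle of the red cut line, on the panel's top
- line_near (a point): end of the red cut line at the panel's -x side (the side nearer the robot), on the panel's top
- line_far (a point): end of the red cut line at the panel's +x side (the side farther from the robot), on the panel's top
- pencil: red carpenter's pencil, 8x168x14 mm, lying on the bench alongside the block on its far (+x) side; origin at the centre of its underside; bystander
- tape_measure: yellow and black tape measure, 69x91x35 mm, on the bench off the block's yellow edge, about 0.1 m from it; origin at the centre of its underside; bystander
- red_tape: roll of red tape, 60 mm across, 17 mm high, lying on the bench off the block's yellow edge, about 0.1 m from it; origin at the centre of its underside; bystander
Things that resemble listed ones, but are neither listed nor needed, are in the scene too. There is more than one size of the panel; the job needs the largest.

How it is judged:
At the end, for the whole second after the job is handed in: the panel lies flat and still on the sawing block, with both ends and the middle of the red cut line within 5 mm of the block's yellow edge (measured square to the edge) and no end of the line beyond the ends of that edge; the waste strip sticks out over the drop (y of line_near in the frame of saw_block between -0.125 and -0.115 m and x of line_near in the frame of saw_block between -0.122 and 0.122 m and y of line_far in the frame of saw_block between -0.125 and -0.115 m and x of line_far in the frame of saw_block between -0.122 and 0.122 m and y of line_mid in the frame of saw_block between -0.125 and -0.115 m and x of line_mid in the frame of saw_block between -0.122 and 0.122 m and z of panel in the frame of saw_block between 0.037 and 0.043 m and angle between panel's own z axis and vertical below 0.04 rad and linear speed of panel below 0.01 m/s); the robot touches nothing.
It fails at once if the panel was lifted off the block or fell from it (its centre more than 8 mm up or down) (height (world z) of panel above 0.048 m or height (world z) of panel below 0.032 m).
It fails at once if the panel was tipped by more than 0.12 rad (angle between panel's own z axis and vertical above 0.12 rad).
It fails at once if the pencil was moved by more than 15 mm (distance of pencil from where it was at the start of the episode above 0.015 m).
It fails at once if the tape measure was moved by more than 15 mm (distance of tape_measure from where it was at the start of the episode above 0.015 m).
It fails at once if the roll of red tape was moved by more than 15 mm (distance of red_tape from where it was at the start of the episode above 0.015 m).
It also fails if it takes over 40 s, if anything falls off the work surface, if the arm or the gripper's body presses on something with over 40 N, if the wrist force passes 120 N, or if a joint passes its speed limit or range.

## Robot

A 7-joint arm with a two-finger parallel gripper is mounted at the origin on a cart in front of the work surface, level with it; the furniture and walls round the work are solid. World frame = base frame: x ahead of the robot, y to its left, z up, the work surface at z = 0. Lengths are in m, angles in rad, forces in N, time in s.
With the tool pointing down it reaches from about 0.425 to 0.925 m from the base axis. Payload 6.8 kg.
Tool frame: the origin (TCP) lies on the centre line of the jaws, within the pads' length; the fingertips stand 25 mm ahead of it and the grasp point (between the pads) lies 6 mm ahead of it; z points along the fingers, y is the line along which they close (so a half turn about z gives the same grasp; the last joint's range is limited). The gripper opens to 85 mm and grips with 20 to 120 N. Pads are 22 mm wide; open, the fingers measure 114 mm over their backs; the gripper's body (76 mm by 85 mm) begins 54 mm behind the grasp point. The pads swing forward as they close: fully open they stand 13 mm farther back than shut.
Start: joints at [1.067, 0.477, 0.022, 1.555, -0.011, 1.109, -0.083], TCP at [0.26, -0.623, 0.256] pointing down, gripper open.
Joint ranges: [-2.96, 2.96], [-0.34, 2.1], [-1.41, 1.46], [0.24, 2.44], [-1.37, 4.51], [0.17, 1.92], [-2.96, 2.96]. Speed limits (rad/s): [2.39, 2.39, 3.14, 3.14, 3.14, 3.14, 3.14].

## Interface

Orientations are given as a rotation vector (axis times angle).
In Python, from bench import telemetry, grab_frame, job gives the robot as it stands.
- The arm moves only by the tool apply_moves, never from a script. Its argument "rows" is a list of rows, each a list of 2 entries, a list of its own where there are three numbers: the shift along the tool's x, y, z each as a share of 250 mm, from -1 to 1, then the turn, a rotation vector about the tool's x, y, z each as a share of pi rad, from -1 to 1. A call has 1 to 10 rows; each row is the pose to reach, as a shift and turn from the pose commanded when the call began, along the tool's axes at that moment, turning the shorter way round; what a row does not reach only later rows make up. A row lasts 1/8 s, in which the tool goes at most 62.5 mm and 10.7 degrees, less where a joint would pass 70% of its speed; a pose out of reach is approached as far as the arm can. A call with a number of a shift or a turn outside -1 to 1 is refused whole. A call with a gripper value outside its range is refused whole. "jaw" is the gripper's target within -1 to 1 (fully open at 1, half-way at 0, shut at -1), set as the call begins (left out, the last holds). The fingers move at their own pace and stop on an object; "newtons" is the grip in N (left out, the last holds). Time passes only in rows, so rows that repeat a pose let the fingers close. It gives the time, the measured TCP pose, the force, the opening and the grip force at its end, in the units of the state.
- telemetry.get_obs(): the state, without advancing time (a new reading comes with each control period).
- grab_frame(name): name is "side" or "top"; returns a dict with "frame" (480x640x3 uint8, red, green, blue), "vertical_fov" (degrees; the focal length in pixels is half the picture's height over the tangent of half this angle, whatever the lens; pixels are square), "cx", "cy" (the principal point, pixels), "k1" (the pictures are not rectified: a ray, as slopes to the right and down, at radius r is drawn at 1 + k1 r^2 times it, then the intrinsics apply), "origin" and "attitude" of the camera in the world. Camera axes: x right, y up, looking along -z (the intrinsics and any distortion apply to the point x, -y, -z); pixel columns grow to the right and rows downward; lengths in m; the calibration is good to about 2 mm. A picture is of the moment at which its call begins. There is no depth.
- job.hand_in(): hands the job in; it is judged then, once.
The state is a dict: "clock": time; "joints": joint angles; "qvel": joint speeds; "tau": joint torques, N m; "tcp_pos": TCP position; "orientation": TCP orientation; "contact_force": force on the tool from outside, world axes, zero at the start; "moment": the same for the moment, N m; "grip_width": finger opening in m; "gripper_force": force on a finger pad.
Only numpy, scipy, OpenCV 4.12 (cv2) and the standard library are available. Lean on these libraries where they do the work, as an engineer would, in place of code of your own. Each camera call takes 0.05 s, during which the arm holds its last target. There are 200 camera calls.

## Working session

There is one attempt and no reset: what is moved stays moved. The work goes in short steps, Python scripts to look and compute and a tool call to move; the robot and the scene stay as the last step left them, time stands still between calls to the robot, and variables do not carry over. Pictures are saved under pics/ and viewed, at most 10 in all, crops included, and the job is handed in when it is done.

Besides the shell and the picture viewer there is one more tool, called after ">>>" in YAML: its name, and indented under it one key for each argument. apply_moves: Moves the arm, as the interface text tells. Its arguments: {"type":"object","properties":{"rows":{"type":"array"},"jaw":{"type":"number"},"newtons":{"type":"number"}},"required":["rows"]}

```bash
mkdir -p pics
cat > h.py <<'E'
import numpy as np, cv2
from scipy.spatial.transform import Rotation as R
from bench import telemetry, grab_frame, job
def cam(f):
    h,w=f["frame"].shape[:2]; fl=h/2/np.tan(np.radians(f["vertical_fov"])/2)
    K=np.array([[fl,0,f["cx"]],[0,fl,f["cy"]],[0,0,1]]); D=np.array([f["k1"],0,0,0,0.])
    a=np.array(f["attitude"],float)
    M=a if a.shape==(3,3) else (R.from_rotvec(a).as_matrix() if a.size==3 else R.from_quat(a).as_matrix())
    return K,D,M,np.array(f["origin"])
def world(f,uv,z):
    K,D,M,o=cam(f)
    p=cv2.undistortPoints(np.array(uv,float).reshape(-1,1,2),K,D)[:,0]
    d=np.c_[p[:,0],-p[:,1],-np.ones(len(p))]@M.T
    return o+d*((z-o[2])/d[:,2])[:,None]
def pix(f,X):
    K,D,M,o=cam(f); c=(np.atleast_2d(X)-o)@M; c=c*[1,-1,-1]
    return cv2.projectPoints(c.reshape(-1,1,3),np.zeros(3),np.zeros(3),K,D)[0][:,0]
def snap(n,out,crop=None,s=1):
    f=grab_frame(n); im=f["frame"]
    if crop: x0,y0,x1,y1=crop; im=im[y0:y1,x0:x1]
    cv2.imwrite(out,cv2.resize(im[:,:,::-1],None,fx=s,fy=s,interpolation=cv2.INTER_CUBIC)); return f
E
python3 -c "
from h import *
for n in ('top','side'):
    f=snap(n,f'pics/{n}0.png'); print({k:v for k,v in f.items() if k!='frame'})
print(telemetry.get_obs())"
```

```text
{'vertical_fov': 43.36328968714293, 'cx': 323.46901249361997, 'cy': 249.94558038805576, 'k1': -0.15305701193065427, 'origin': array([0.38669734, 0.01578304, 1.33454015]), 'attitude': array([ 0.10265893, -0.11406479, -1.56050302])}
{'vertical_fov': 45.98161688258145, 'cx': 315.32440296676634, 'cy': 240.4983315233985, 'k1': -0.13184190807636473, 'origin': array([0.1675586 , 0.89063526, 0.81504755]), 'attitude': array([ 0.26330878, -1.22983626, -2.45701986])}
{'clock': 0.1, 'joints': array([ 1.06691641,  0.47771258,  0.0223596 ,  1.55635429, -0.01151303,
        1.10926748, -0.08311231]), 'qvel': array([ 0.00011102, -0.00346051,  0.00159018, -0.00252719, -0.001596  ,
       -0.00171281,  0.00104606]), 'tau': array([ 4.60896015e-03, -5.97766757e+01,  1.61389444e+00, -2.81957531e+01,
        1.28729522e-02,  4.96356006e-03, -2.56807277e-05]), 'tcp_pos': array([ 0.26003123, -0.62237805,  0.25542575]), 'orientation': array([-3.07875862e+00, -6.17313806e-01,  6.70720972e-04]), 'contact_force': array([-0.66685461,  0.30018769,  1.25285741]), 'moment': array([-0.02189305,  0.04952101, -0.07614776]), 'gripper_force': 0.0, 'grip_width': 0.08511852346705273}
```

View pics/top0.png

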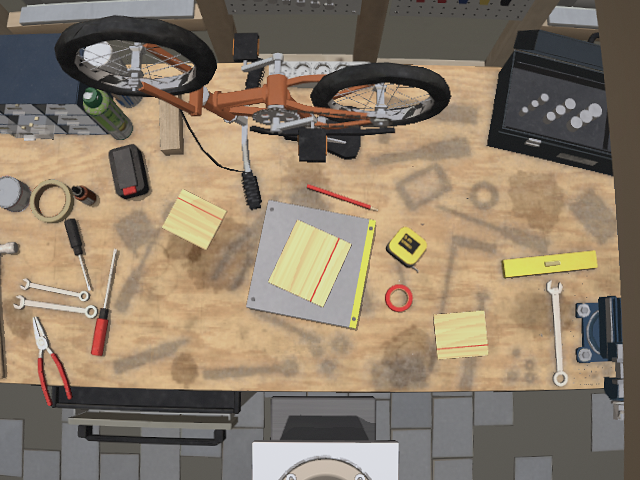

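View pics/side0.png

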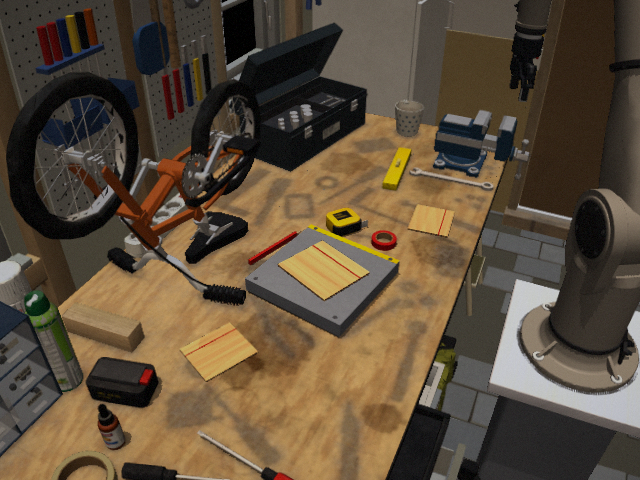

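Three plywood panels in the top view: (310,262) on the grey block, (194,219) and (460,334) on the bench. The one on the block fits: it is the largest and its red line is on the side of the yellow strip (365,275). I'll confirm this in a crop.

```bash
python3 -c "
from h import *
snap('top','pics/top1.png',(235,180,435,340),4)"
```

```text
(no output)
```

View pics/top1.png

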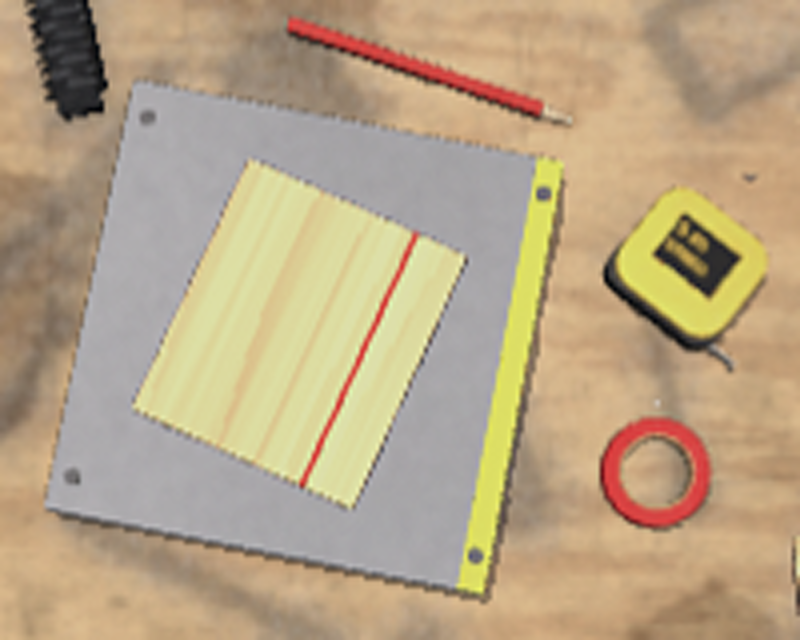

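The crop shows the block's top with corners at crop (136,80), (562,160), (487,597) and (47,508). The panel's corners are at (252,160), (466,260), (352,508) and (134,407), and its red line runs from (416,233) to (303,487) on the side facing the yellow edge. This is the right panel.

```bash
cat >> h.py <<'E'
def fit(P,Q):
    "rigid 2D fit P(local)->world Q: centre, yaw, residuals"
    a=np.c_[P,np.zeros(len(P))];b=np.c_[Q,np.zeros(len(Q))]
    r,_=R.align_vectors(b-b.mean(0),a-a.mean(0)); y=r.as_rotvec()[2]
    c=(b.mean(0)-r.apply(a.mean(0)))[:2]
    return c,y,np.linalg.norm(r.apply(a)[:,:2]+c-Q,axis=1)
def c2p(c,o,s): return (np.array(c,float)+.5)/s-.5+o
def rot(y): return np.array([[np.cos(y),-np.sin(y)],[np.sin(y),np.cos(y)]])
BL=np.array([[.12,.12],[.12,-.12],[-.12,-.12],[-.12,.12]])
PL=np.array([[.075,.065],[.075,-.065],[-.075,-.065],[-.075,.065],[.075,-.035],[-.075,-.035]])
E
python3 -c "
from h import *
f=grab_frame('top')
B=world(f,c2p([(136,80),(562,160),(487,597),(47,508)],(235,180),4),.04)[:,:2]
P=world(f,c2p([(252,160),(466,260),(352,508),(134,407),(416,233),(303,487)],(235,180),4),.046)[:,:2]
bc,by,r=fit(BL,B);print('block',bc,by,r)
pc,py,r=fit(PL,P);print('panel',pc,py,r)
print('panel in block',(pc-bc)@rot(by),py-by); print('line in block',(P[4:]-bc)@rot(by))
for c,z in (([(686,262)],.035),([(656,472)],.017),([(290,25),(570,121)],.014)):
  w=world(f,c2p(c,(235,180),4),z)[:,:2];print(w,(w-bc)@rot(by))
o=telemetry.get_obs();print(R.from_rotvec(o['orientation']).as_matrix())
"
```

```text
block [0.53790907 0.03241242] -0.18119722320509754 [0.00080173 0.00184345 0.00110615 0.0013987 ]
panel [0.53781366 0.03608662] -0.42329995554277927 [0.00138643 0.00207352 0.00126837 0.00134039 0.00127088 0.00082035]
panel in block [-0.00075596  0.00359686] -0.24210273233768173
line in block [[ 0.06411942 -0.04717612]
 [-0.08193123 -0.01322141]]
[[ 0.57949346 -0.17353874]] [[ 0.07801751 -0.19508565]]
[[ 0.46585863 -0.15842712]] [[-0.03648019 -0.20069926]]
[[ 0.7152638   0.04453932]
 [ 0.66170808 -0.11247105]] [[ 0.17226584  0.04388899]
 [ 0.14788131 -0.12020204]]
[[ 9.22708462e-01  3.85498185e-01 -4.94077823e-04]
 [ 3.85498497e-01 -9.22707905e-01  1.01570655e-03]
 [-6.43364830e-05 -1.12766728e-03 -9.99999362e-01]]
```

```bash
cat >> h.py <<'E'
bc=np.array([0.5379,0.0324]); by=-0.1812
def plan(bx,byy,z,yaw=0):
    "target TCP in block xy, world z -> shares"
    o=telemetry.get_obs(); R0=R.from_rotvec(o['orientation'])
    a=by+yaw; y=np.array([np.cos(a),np.sin(a),0]); zz=np.array([0,0,-1.]); T=R.from_matrix(np.c_[np.cross(y,zz),y,zz])
    p=np.r_[bc+rot(by)@[bx,byy],z]
    print('world',p.round(4),'shift',(R0.inv().apply(p-o['tcp_pos'])/.25).round(4),'turn',((R0.inv()*T).as_rotvec()/np.pi).round(4))
def where():
    o=telemetry.get_obs(); print('t',o['clock'],'tcp blk',((o['tcp_pos'][:2]-bc)@rot(by)).round(4),'z',o['tcp_pos'][2].round(4),'F',o['contact_force'].round(2),'w',o['grip_width'])
E
python3 -c "
from h import *
plan(.005,.105,.256);plan(.005,.105,.12);plan(-.01,-.26,.256)"
```

```text
world [0.5617 0.1348 0.256 ] shift [ 2.281e+00 -2.330e+00  1.300e-03] turn [-3.000e-04 -2.000e-04 -3.164e-01]
world [0.5617 0.1348 0.12  ] shift [ 2.281  -2.3294  0.5453] turn [-3.000e-04 -2.000e-04 -3.164e-01]
world [ 0.4812 -0.2215  0.256 ] shift [ 1.4343 -1.1391 -0.    ] turn [-3.000e-04 -2.000e-04 -3.164e-01]
```

>>> apply_moves:
  rows:
    - [[0.5, -0.4, 0], [0, 0, -0.16]]
    - [[1, -0.8, 0], [0, 0, -0.316]]
    - [[1, -0.8, 0], [0, 0, -0.316]]
    - [[1, -0.8, 0], [0, 0, -0.316]]
    - [[1, -0.8, 0], [0, 0, -0.316]]
    - [[1, -0.8, 0], [0, 0, -0.316]]
    - [[1, -0.8, 0], [0, 0, -0.316]]
    - [[1, -0.8, 0], [0, 0, -0.316]]
  jaw: 1

```text
clock: 1.2
tcp_pos: [0.4131, -0.343, 0.2562]
orientation: [-2.418, -2.006, 0.001]
contact_force: [-1.1, -0.5, -0.1]
grip_width: 0.0851
gripper_force: 0.0
```

```bash
python3 -c "
from h import *
where();plan(.005,.105,.256);plan(.005,.105,.12)"
```

```text
t 1.2 tcp blk [-0.0551 -0.3918] z 0.2562 F [-1.12 -0.5  -0.15] w 0.08514159374188036
world [0.5617 0.1348 0.256 ] shift [ 1.9882e+00  2.3220e-01 -1.0000e-04] turn [-0.0001  0.0001 -0.0013]
world [0.5617 0.1348 0.12  ] shift [1.9884 0.2324 0.5439] turn [-0.0001  0.0001 -0.0013]
```

>>> apply_moves:
  rows:
    - [[1, 0.12, 0], [0, 0, 0]]
    - [[1, 0.12, 0], [0, 0, 0]]
    - [[1, 0.12, 0], [0, 0, 0]]
    - [[1, 0.12, 0], [0, 0, 0]]
    - [[1, 0.12, 0], [0, 0, 0]]

```text
clock: 1.82
tcp_pos: [0.4899, -0.0973, 0.2567]
orientation: [-2.408, -2.017, -0.003]
contact_force: [-0.9, -0.9, -0.1]
grip_width: 0.0854
gripper_force: 0.0
```

>>> apply_moves:
  rows:
    - [[0.98, 0.11, 0], [0, 0, 0]]
    - [[0.98, 0.11, 0], [0, 0, 0]]
    - [[0.98, 0.11, 0], [0, 0, 0]]
    - [[0.98, 0.11, 0], [0, 0, 0]]
    - [[0.98, 0.11, 0], [0, 0, 0]]
    - [[0.98, 0.11, 0.4], [0, 0, 0]]
    - [[0.98, 0.11, 0.56], [0, 0, 0]]
    - [[0.98, 0.11, 0.56], [0, 0, 0]]
    - [[0.98, 0.11, 0.56], [0, 0, 0]]

```text
clock: 2.95
tcp_pos: [0.5605, 0.133, 0.1164]
orientation: [2.417, 2.007, -0.002]
contact_force: [1.6, 0.0, 0.8]
grip_width: 0.0853
gripper_force: 0.0
```

```bash
python3 -c "
from h import *
where();plan(.005,.107,.12)
f=snap('side','pics/side2.png',(220,130,420,330),3)"
```

```text
t 2.95 tcp blk [0.0041 0.103 ] z 0.1164 F [1.63 0.04 0.76] w 0.0853152527280978
world [0.5621 0.1367 0.12  ] shift [ 0.0159  0.0037 -0.0144] turn [-0.0002  0.0003 -0.001 ]
```

View pics/side2.png

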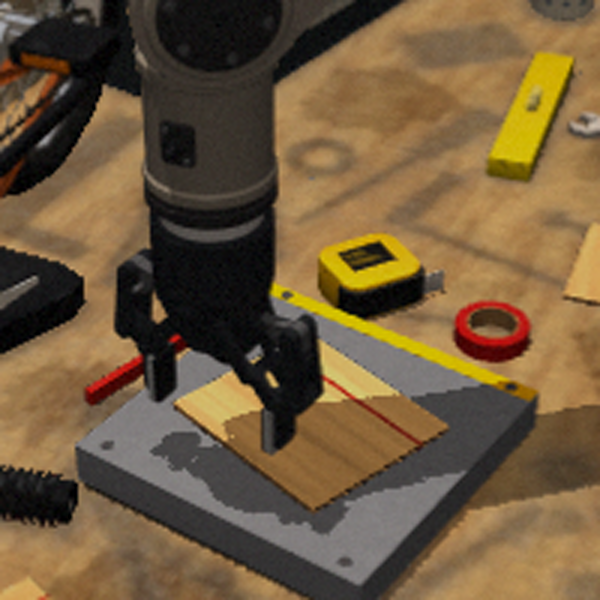

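The side crop shows the open gripper above the rear of the block, with its tips at crop (160,395) and (275,445), clear of the panel's back edge. The next step is to move down gently and probe for the block top.

>>> apply_moves:
  rows:
    - [[0.018, 0.004, 0.1], [0, 0, 0]]
    - [[0.018, 0.004, 0.17], [0, 0, 0]]
    - [[0.018, 0.004, 0.17], [0, 0, 0]]
    - [[0.018, 0.004, 0.17], [0, 0, 0]]

```text
clock: 3.5
tcp_pos: [0.5626, 0.1388, 0.0749]
orientation: [2.414, 2.009, 0.002]
contact_force: [0.2, 0.4, -0.3]
grip_width: 0.0853
gripper_force: 0.0
```

>>> apply_moves:
  rows:
    - [[0, 0, 0.012], [0, 0, 0]]
    - [[0, 0, 0.024], [0, 0, 0]]
    - [[0, 0, 0.024], [0, 0, 0]]
    - [[0, 0, 0.024], [0, 0, 0]]

```text
clock: 4.0
tcp_pos: [0.5619, 0.1388, 0.0678]
orientation: [-2.414, -2.01, 0.0]
contact_force: [-0.6, 0.4, 0.4]
grip_width: 0.0855
gripper_force: 0.0
```

```bash
python3 -c "
from h import *
where()
f=snap('side','pics/side3.png',(240,200,400,320),5)"
```

```text
t 4.0 tcp blk [0.0044 0.1089] z 0.0678 F [-0.55  0.36  0.43] w 0.08548133840812278
```

View pics/side3.png

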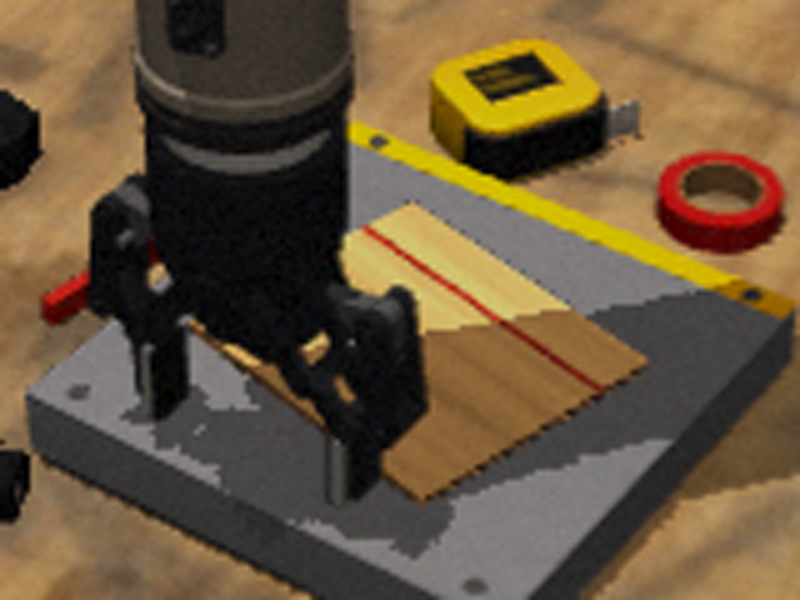

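The tips at crop (155,415) and (340,505) are close above the block, behind the panel's back corner at (425,500). I'll probe in small steps.

>>> apply_moves:
  rows:
    - [[0, 0, 0.008], [0, 0, 0]]
    - [[0, 0, 0.008], [0, 0, 0]]
    - [[0, 0, 0.008], [0, 0, 0]]

```text
clock: 4.42
tcp_pos: [0.5619, 0.1387, 0.0658]
orientation: [2.414, 2.01, -0.0]
contact_force: [1.1, -0.4, -0.2]
grip_width: 0.0859
gripper_force: 0.0
```

>>> apply_moves:
  rows:
    - [[0, 0, 0.008], [0, 0, 0]]
    - [[0, 0, 0.008], [0, 0, 0]]
    - [[0, 0, 0.008], [0, 0, 0]]

```text
clock: 4.8
tcp_pos: [0.5619, 0.1387, 0.0638]
orientation: [2.414, 2.01, -0.0]
contact_force: [0.5, 0.8, -0.7]
grip_width: 0.0854
gripper_force: 0.0
```

>>> apply_moves:
  rows:
    - [[0, 0, 0.008], [0, 0, 0]]
    - [[0, 0, 0.008], [0, 0, 0]]
    - [[0, 0, 0.008], [0, 0, 0]]

```text
clock: 5.18
tcp_pos: [0.5619, 0.1387, 0.0618]
orientation: [-2.414, -2.01, 0.0]
contact_force: [-0.6, -0.1, -0.6]
grip_width: 0.0855
gripper_force: 0.0
```

>>> apply_moves:
  rows:
    - [[0, 0, 0.008], [0, 0, 0]]
    - [[0, 0, 0.016], [0, 0, 0]]
    - [[0, 0, 0.016], [0, 0, 0]]
    - [[0, 0, 0.016], [0, 0, 0]]

```text
clock: 5.68
tcp_pos: [0.5619, 0.1387, 0.0578]
orientation: [-2.414, -2.01, -0.0]
contact_force: [-0.5, 0.2, -0.0]
grip_width: 0.0853
gripper_force: 0.0
```

>>> apply_moves:
  rows:
    - [[0, 0, 0.008], [0, 0, 0]]
    - [[0, 0, 0.012], [0, 0, 0]]
    - [[0, 0, 0.012], [0, 0, 0]]

```text
clock: 6.05
tcp_pos: [0.5618, 0.1387, 0.0547]
orientation: [-2.414, -2.01, 0.0]
contact_force: [0.0, -1.4, 0.3]
grip_width: 0.0853
gripper_force: 0.0
```

>>> apply_moves:
  rows:
    - [[0, 0, 0.006], [0, 0, 0]]
    - [[0, 0, 0.006], [0, 0, 0]]
    - [[0, 0, 0.006], [0, 0, 0]]

```text
clock: 6.42
tcp_pos: [0.5619, 0.1387, 0.0533]
orientation: [2.414, 2.01, -0.0]
contact_force: [0.3, -1.0, 0.1]
grip_width: 0.0855
gripper_force: 0.0
```

>>> apply_moves:
  rows:
    - [[0, 0, 0.004], [0, 0, 0]]
    - [[0, 0, 0.004], [0, 0, 0]]
    - [[0, 0, 0.004], [0, 0, 0]]

```text
clock: 6.8
tcp_pos: [0.5619, 0.1387, 0.0523]
orientation: [2.414, 2.01, 0.0]
contact_force: [0.0, 0.1, -0.2]
grip_width: 0.0857
gripper_force: 0.0
```

>>> apply_moves:
  rows:
    - [[0, 0, 0.003], [0, 0, 0]]
    - [[0, 0, 0.003], [0, 0, 0]]
    - [[0, 0, 0.003], [0, 0, 0]]

```text
clock: 7.18
tcp_pos: [0.562, 0.1388, 0.052]
orientation: [2.414, 2.01, 0.0]
contact_force: [-1.9, -0.8, 6.4]
grip_width: 0.0854
gripper_force: 2.7
```

Contact is at TCP z ≈ 0.052. I'll raise 2.5 mm and push towards the edge, stopping short.

>>> apply_moves:
  rows:
    - [[0, 0, -0.011], [0, 0, 0]]
    - [[0, 0, -0.011], [0, 0, 0]]
    - [[-0.03, 0, -0.011], [0, 0, 0]]
    - [[-0.06, 0, -0.011], [0, 0, 0]]
    - [[-0.09, 0, -0.011], [0, 0, 0]]
    - [[-0.12, 0, -0.011], [0, 0, 0]]
    - [[-0.15, 0, -0.011], [0, 0, 0]]
    - [[-0.18, 0, -0.011], [0, 0, 0]]
    - [[-0.2, 0, -0.011], [0, 0, 0]]
    - [[-0.2, 0, -0.011], [0, 0, 0]]

```text
clock: 8.43
tcp_pos: [0.5528, 0.0889, 0.0543]
orientation: [2.415, 2.009, -0.0]
contact_force: [0.2, 0.9, -1.0]
grip_width: 0.0853
gripper_force: 0.0
```

```bash
python3 -c "
from h import *
where()
f=snap('side','pics/side4.png',(240,200,400,320),5)"
```

```text
t 8.425 tcp blk [0.0045 0.0582] z 0.0543 F [ 0.2   0.88 -0.97] w 0.0852691077341562
```

View pics/side4.png

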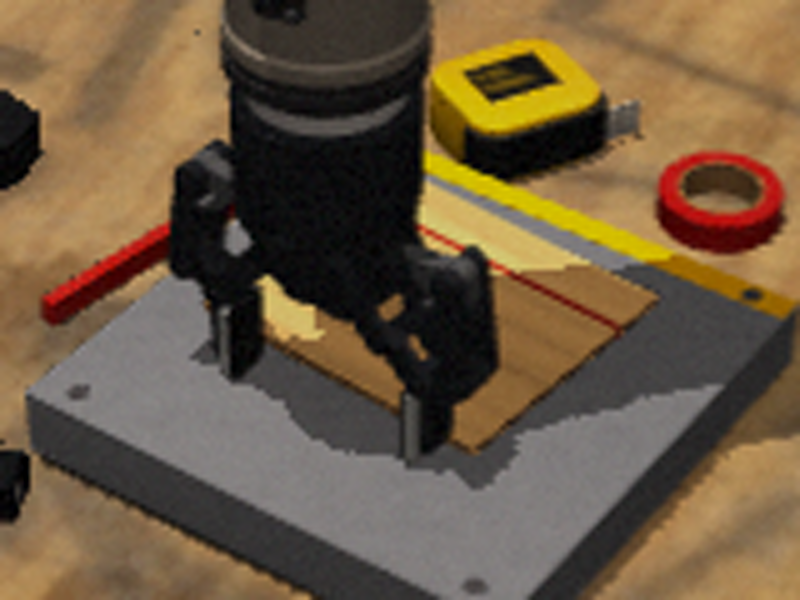

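The panel is squaring up against both fingers: its back edge runs from crop (265,345) to (475,450), nearly parallel to the yellow edge. I'll keep pushing and stop about 8 mm short.

>>> apply_moves:
  rows:
    - [[-0.03, 0, 0], [0, 0, 0]]
    - [[-0.06, 0, 0], [0, 0, 0]]
    - [[-0.09, 0, 0], [0, 0, 0]]
    - [[-0.12, 0, 0], [0, 0, 0]]
    - [[-0.15, 0, 0], [0, 0, 0]]
    - [[-0.18, 0, 0], [0, 0, 0]]
    - [[-0.21, 0, 0], [0, 0, 0]]
    - [[-0.236, 0, 0], [0, 0, 0]]
    - [[-0.236, 0, 0], [0, 0, 0]]
    - [[-0.236, 0, 0], [0, 0, 0]]

```text
clock: 9.72
tcp_pos: [0.5421, 0.0315, 0.0543]
orientation: [2.414, 2.01, -0.0]
contact_force: [-0.4, 0.3, -0.1]
grip_width: 0.0853
gripper_force: 0.0
```

```bash
python3 -c "
from h import *
where()
f=snap('side','pics/side5.png',(280,210,410,300),6)
f=snap('top','pics/top5.png',(240,190,400,310),5)"
```

```text
t 9.725 tcp blk [ 0.0043 -0.0001] z 0.0543 F [-0.36  0.35 -0.06] w 0.08531544616504622
```

View pics/top5.png

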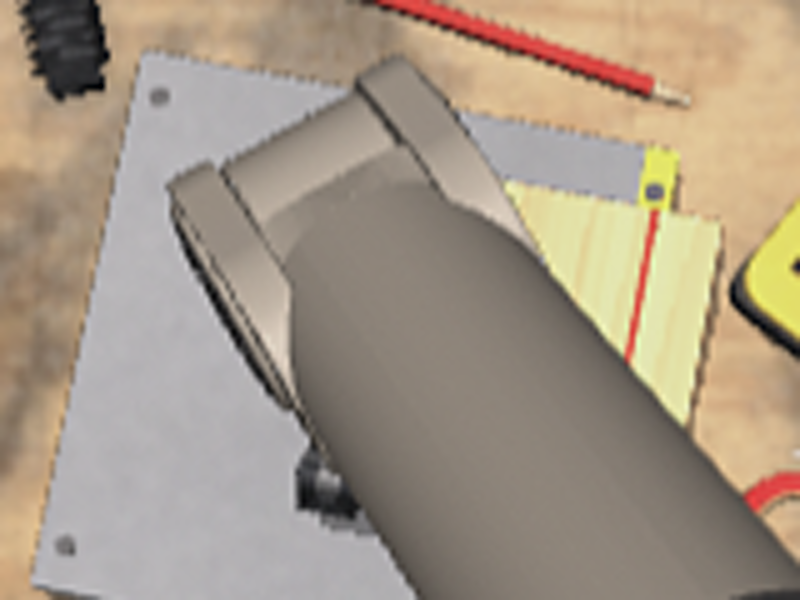

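View pics/side5.png

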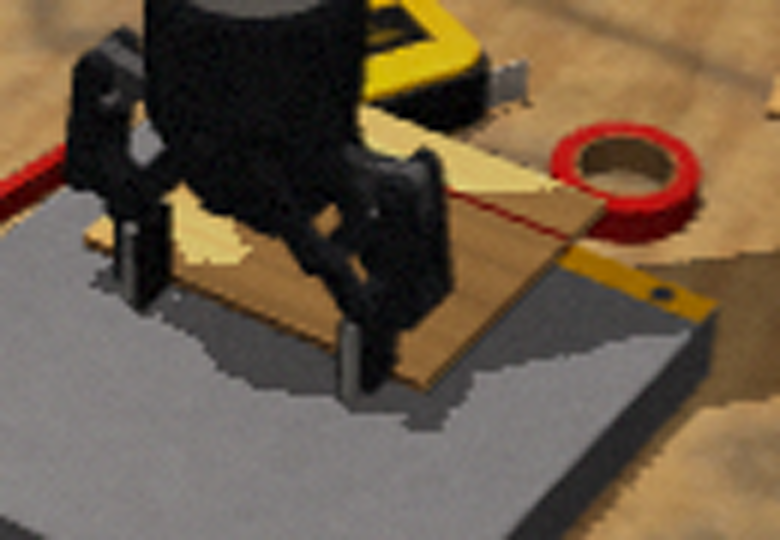

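In the top crop the far line end is at (656,210), the line leaves view at (629,355), and the yellow edge is at (680,150) to (673,212). In the side crop the near line end is at (568,240) and the block's edge corner at (717,302).

```bash
python3 -c "
from h import *
B=lambda w:((w[:,:2]-bc)@rot(by)).round(4)
t=grab_frame('top'); s=grab_frame('side')
print('top line',B(world(t,c2p([(656,210),(629,355)],(240,190),5),.046)),'edge',B(world(t,c2p([(680,150),(673,212)],(240,190),5),.04)),'front edge of panel',B(world(t,c2p([(722,218),(689,425)],(240,190),5),.046)))
print('side line',B(world(s,c2p([(568,240),(450,190)],(280,210),6),.046)),'edge',B(world(s,c2p([(717,302)],(280,210),6),.04)),'back corner,front corner',B(world(s,c2p([(425,382),(605,203),(84,236)],(280,210),6),.046)))
"
```

```text
top line [[ 0.0908 -0.1132]
 [ 0.0263 -0.1129]] edge [[ 0.1201 -0.1192]
 [ 0.0925 -0.1209]] front edge of panel [[ 0.0928 -0.142 ]
 [ 0.0014 -0.1437]]
side line [[-0.0613 -0.1137]
 [-0.0092 -0.1149]] edge [[-0.1211 -0.1198]] back corner,front corner [[-0.0609 -0.0141]
 [-0.0613 -0.1414]
 [ 0.0871 -0.013 ]]
```

The line is square with the edge and about 6.7 mm short of it. I'll push that much, then back off and lift away.

>>> apply_moves:
  rows:
    - [[-0.01, 0, 0], [0, 0, 0]]
    - [[-0.02, 0, 0], [0, 0, 0]]
    - [[-0.027, 0, 0], [0, 0, 0]]
    - [[-0.027, 0, 0], [0, 0, 0]]
    - [[-0.027, 0, 0], [0, 0, 0]]
    - [[0.0, 0, 0], [0, 0, 0]]
    - [[0.1, 0, 0], [0, 0, 0]]
    - [[0.15, 0, 0], [0, 0, 0]]
    - [[0.15, 0, 0], [0, 0, 0]]

```text
clock: 11.05
tcp_pos: [0.549, 0.0698, 0.0544]
orientation: [-2.412, -2.013, -0.001]
contact_force: [0.6, -0.6, 0.1]
grip_width: 0.0854
gripper_force: 0.0
```

>>> apply_moves:
  rows:
    - [[0, 0, -0.1], [0, 0, 0]]
    - [[0, 0, -0.3], [0, 0, 0]]
    - [[0.2, 0, -0.5], [0, 0, 0]]
    - [[0.5, 0, -0.6], [0, 0, 0]]
    - [[0.9, 0, -0.6], [0, 0, 0]]
    - [[1, 0, -0.6], [0, 0, 0]]
    - [[1, 0, -0.6], [0, 0, 0]]
    - [[1, 0, -0.6], [0, 0, 0]]
    - [[1, 0, -0.6], [0, 0, 0]]

```text
clock: 12.18
tcp_pos: [0.5948, 0.3113, 0.2037]
orientation: [2.416, 2.006, -0.003]
contact_force: [-0.7, 0.3, -0.8]
grip_width: 0.0852
gripper_force: 0.0
```

```bash
python3 -c "
from h import *
where()
f=snap('top','pics/top6.png',(260,190,400,295),5.7)
f=snap('top','pics/top6.png',(260,190,400,310),5)"
```

```text
t 12.175 tcp blk [0.0057 0.2846] z 0.2037 F [-0.7   0.33 -0.8 ] w 0.08520337200532749
```

View pics/top6.png

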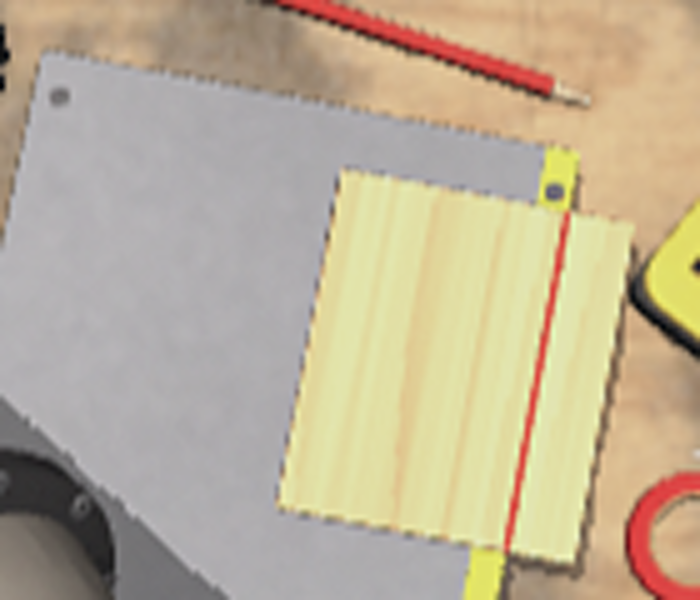

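The top crop shows the whole line, from (568,212) to (508,550), meeting the yellow strip's outer edge at about (573,210) and (504,556). A numeric check follows.

```bash
python3 -c "
from h import *
B=lambda w:((w[:,:2]-bc)@rot(by)).round(4)
t=grab_frame('top')
print('line',B(world(t,c2p([(568,212),(508,550)],(260,190),5),.046)),'edge',B(world(t,c2p([(580,152),(573,210),(504,556)],(260,190),5),.04)))
P=world(t,c2p([(341,170),(634,225),(577,563),(281,507),(568,212),(508,550)],(260,190),5),.046)[:,:2]
c,y,r=fit(PL,P);print(((c-bc)@rot(by)).round(4),y-by,r.round(4));where()
"
```

```text
line [[ 0.091  -0.1185]
 [-0.0579 -0.1191]] edge [[ 0.1192 -0.1193]
 [ 0.0933 -0.1208]
 [-0.0604 -0.1182]]
[ 0.0163 -0.0838] 0.0065076899871320815 [0.0004 0.0012 0.0004 0.0015 0.0006 0.0006]
t 12.325 tcp blk [0.0056 0.2851] z 0.2042 F [-0.6   0.21 -0.54] w 0.08533371173773571
```

The line is within about 1 to 2 mm of the edge along its whole length, and the hand is clear. I'm handing in the job.

```bash
python3 -c "
from h import *
print(job.hand_in())"
```

```text
the job is handed in; nothing more can be done
None
```

I pushed the largest panel flat across the block until its red cut line lay within about 2 mm of the yellow edge by camera measurement, with the waste strip over the drop and the hand clear; the job is handed in, but no verdict came back.

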